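Put the square stamp away and shut the drawer

ROBOT

A 6-joint arm with a two-finger parallel gripper is mounted at the origin on the work surface. World frame = base frame: x ahead of the robot, y to its left, z up, the work surface at z = 0. Lengths are in m, angles in degrees, forces in N, time in s.
With the tool pointing down it reaches from about 0.275 to 0.775 m from the base axis. Payload 14.6 kg.
Tool frame: the origin (TCP) lies at the centre of the arm's flange, where the gripper is bolted on; the fingertips stand 173 mm ahead of it and the grasp point (between the pads) lies 155 mm ahead of it; x points along the fingers, y is the direction in which the jaws open and shut, and the axes are right-handed (so a half turn about x gives the same grasp; the last joint's range is limited). The gripper opens to 85 mm and grips with 20 to 120 N. Pads are 22 mm wide; open, the fingers measure 114 mm over their backs; the gripper's body (76 mm by 85 mm) begins 54 mm behind the grasp point. The pads swing forward as they close: fully open they stand 13 mm farther back than shut.
Start: joints at [56.935, 15.075, -2.767, 72.158, 0, 81.102], TCP at [0.215, 0.479, 0.405] pointing down, gripper open.
Joint ranges: [-151.79, 151.79], [-50.71, 97.33], [-67.44, 78.34], [-121.81, 120.89], [-77.56, 73.72], [-180, 180]. Speed limits (degrees/s): [108.29, 108.29, 147.25, 159.86, 180, 180].

INTERFACE

Orientations are given as [roll, pitch, yaw] about the fixed x, y, z axes, in that order (R = Rz(yaw) Ry(pitch) Rx(roll)).
In Python, from station import bot, viewer gives the robot as it stands. Calls block until the motion is done:
- bot.movep(position, orientation): joint-space move of the TCP to a pose.
- bot.movel(position, vel=0.15, rot=None): straight line of the TCP; rot=None keeps the orientation; vel is the mean speed in m/s.
- bot.move_j(angles): joint-space move.
- bot.ungrasp() and bot.gripper_close(grip_force=None): open the fingers fully, or close them until they stop; grip_force is the grip in N (None keeps the last).
- bot.dwell(seconds).
- bot.ik(position, orientation): joint angles nearest the present ones, or None.
- viewer.camera(name): name is "scene" or "top"; returns a dict with "pixels" (384x512x3 uint8, red, green, blue), "fov_y" (degrees; the focal length in pixels is half the picture's height over the tangent of half this angle, whatever the lens; pixels are square), "cx", "cy" (the principal point, pixels), "R" (3x3) and "t" (3): a world point X has camera coordinates R X + t. Camera axes: x right, y down, z forward; pixel columns grow to the right and rows downward; lengths in m; the calibration is good to about 2 mm. A picture is of the moment at which its call begins. There is no depth.
A pose or a line that the arm cannot do raises bot.Unreachable and nothing moves.
- bot.close_job(): hands the job in, once; it reports no verdict.
Readings, each from a call of its own:
- bot.read_time_s(): time.
- bot.read_qpos(): joint angles.
- bot.read_joint_vel(): joint speeds.
- bot.read_joint_torque(): joint torques, N m.
- bot.read_ee_pos(): TCP position.
- bot.read_tool_rot(): TCP orientation.
- bot.read_contact_force(): force on the tool from outside, world axes, zero at the start.
- bot.read_wrist_torque(): the same for the moment, N m.
- bot.read_gripper_width(): finger opening in m.
Only numpy, scipy, OpenCV 4.12 (cv2) and the standard library are available. Lean on these libraries where they do the work, as an engineer would, in place of code of your own. Each camera call takes 0.05 s, during which the arm holds its last target.

TASK

Tidy up the craft table: stand the hand stamp with the square base upright in the open drawer of the little wooden chest, let go of it, then push the drawer fully shut. The stamp with the round base stays where it stands on the table.

Things in the scene. Friction and masses are not known exactly. Their poses are not given: they have to be found in the camera images.
- square_stamp_center (a point): Hand stamp to put away, loose, standing on the table: square pale-wood base 46 x 46 mm, 19 mm high, with an upright round wooden handle, 24 mm diameter, on its middle; 70 mm high over all, about 90 g. The point is on the handle's axis at half height, 35 mm above the underside; z points up, x and y run along the base's sides. Grip the handle 45 to 60 mm above the underside, at any yaw.
- round_stamp_center (a point): The other hand stamp, same wood, handle and height (70 mm) but with a round base of 46 mm diameter; it is left alone where it stands. The point is on its axis, 35 mm above its underside.
- drawer_floor (a point): Point on the drawer's inner floor, mid-width, 22 mm above the table, moving with the drawer. x points into the chest (the way to push it shut), z up. Inside: x -42 to +113, y -84 to +84 mm. Wooden front: outer face at x -64, top edge 81 mm above this floor, 204 mm wide. Its steel bar handle, 11 mm thick, 105 mm long along y, has its centre at x -99, y 0, z +55 mm. The chest's top begins at x = -49 mm + joint value.
- chest_drawer0 (a joint): Slide in m of the only drawer of a fixed wooden chest (200 mm deep, 210 wide, 115 high): 0 = shut, grows as it comes out towards the robot's side; at the start 0.10 to 0.13. It stays where it is left and takes 1 to 3 N to push. Inside the chest there are 81 mm between the drawer's floor and the chest's top.
There are look-alikes about, which are no part of the job. Leave any green or yellow look-alike of the part that bears square_stamp_center alone.

How it is judged (in metres and radians):
On the way, in this order (a step that is already met when the one before it is completed fails the run):
1. the square stamp stands in the open drawer, released (x of square_stamp_center in the frame of drawer_floor between -0.045 and 0.118 m and y of square_stamp_center in the frame of drawer_floor between -0.085 and 0.085 m and z of square_stamp_center in the frame of drawer_floor between 0.02 and 0.05 m and angle between square_stamp_center's own z axis and vertical below 0.3 rad and value of joint chest_drawer0 above 0.05 m and contact force between square_stamp and the fingers below 0.1 N), for 0.2 s.
2. the drawer is shut (value of joint chest_drawer0 below 0.01 m), for 0.2 s.
At the end, for the whole second after the job is handed in: The square stamp stands upright (within 17 degrees) at rest on the drawer's floor, the drawer is shut to within 10 mm, and the round stamp stands within 30 mm of where it was at the start (x of square_stamp_center in the frame of drawer_floor between -0.045 and 0.118 m and y of square_stamp_center in the frame of drawer_floor between -0.085 and 0.085 m and z of square_stamp_center in the frame of drawer_floor between 0.02 and 0.05 m and angle between square_stamp_center's own z axis and vertical below 0.3 rad and value of joint chest_drawer0 below 0.01 m and linear speed of square_stamp below 0.02 m/s and distance of round_stamp_center from where it was at the start of the episode below 0.03 m); the robot touches nothing.
It fails at once if the round stamp is moved more than 30 mm or tipped over (distance of round_stamp_center from where it was at the start of the episode above 0.03 m or angle between round_stamp_center's own z axis and vertical above 0.5 rad).
It also fails if it takes over 51 s, if anything falls off the work surface, if the arm or the gripper's body presses on something with over 40 N, if the wrist force passes 120 N, or if a joint passes its speed limit or range.

## Working session

There is one attempt and no reset: what is moved stays moved. The work goes in short steps, each a Python script; the robot and the scene stay as the last script left them, time stands still between calls to the robot, and variables do not carry over. Pictures are saved under pics/ and viewed, and the job is handed in when it is done.

```bash
ls; mkdir -p pics
python3 - <<'E'
from station import bot, viewer
import cv2
for n in("scene","top"):
    c=viewer.camera(n); cv2.imwrite(f"pics/{n}0.png",cv2.resize(c["pixels"][:,:,::-1],(768,576),interpolation=cv2.INTER_CUBIC))
    print(n,c["fov_y"],c["cx"],c["cy"],c["R"],c["t"],{k for k in c})
print(bot.read_time_s(),bot.read_tool_rot())
E
```

```text
pics
scene 51.48929500031912 259.59984203271875 189.93828316580704 [[ 0.07539371  0.99709624 -0.01071762]
 [ 0.71774923 -0.06172633 -0.69356031]
 [-0.69220794  0.04459753 -0.72031884]] [ 0.01321613 -0.32638849  1.33533292] {'R', 't', 'cy', 'cx', 'pixels', 'fov_y'}
top 55.31211806429525 257.7044215250471 189.88597310639642 [[ 0.00317943 -0.99987756  0.01532187]
 [-0.98206665 -0.00601038 -0.18843826]
 [ 0.18850727 -0.01444797 -0.98196551]] [-0.06760178  0.55075569  0.88069618] {'R', 't', 'cy', 'cx', 'pixels', 'fov_y'}
0.1 [-100.82084542   89.9495763  -124.98834178]
```

View pics/scene0.png

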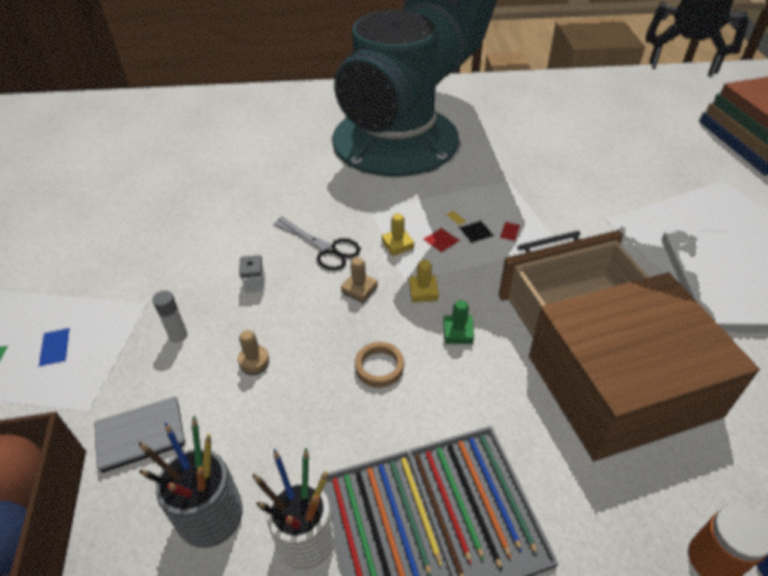

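View pics/top0.png

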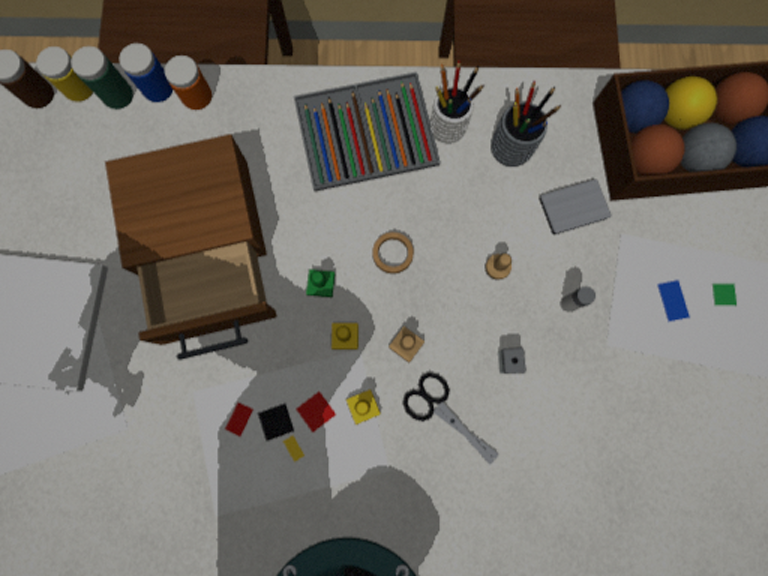

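The pictures are at 1.5x scale. These could be taken for the square stamp (pixels in the top picture, 768 wide):
- pale square base at (406,343)
- pale round base at (499,265)
- dark yellow at (344,336)
- yellow at (363,406)
- green at (321,283)

By the description I choose the pale square one at (406,343), which is at (359,280) in the scene picture. I'll check it in a close crop.

Run:
```python
from station import bot, viewer
import cv2,numpy as np
c=viewer.camera("top")["pixels"][:,:,::-1]; s=viewer.camera("scene")["pixels"][:,:,::-1]
def cr(im,x,y,w,h,k): return cv2.resize(im[y:y+h,x:x+w],None,fx=k,fy=k,interpolation=cv2.INTER_CUBIC)
a=cr(c,245,200,50,50,8); b=cr(s,215,160,50,50,8)
cv2.imwrite("pics/stamp1.png",np.hstack([a,b]))
cv2.imwrite("pics/drawer1.png",cr(c,60,80,130,170,3.5))
cv2.imwrite("pics/drawer2.png",cr(s,325,145,190,165,4))
```

```text
(no output)
```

View pics/stamp1.png

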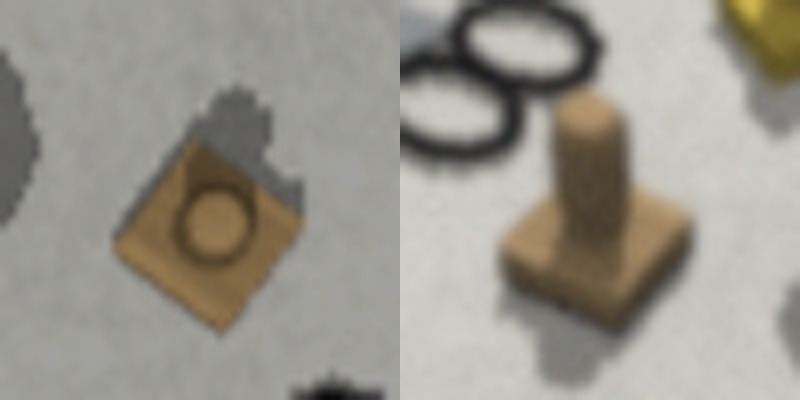

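View pics/drawer1.png

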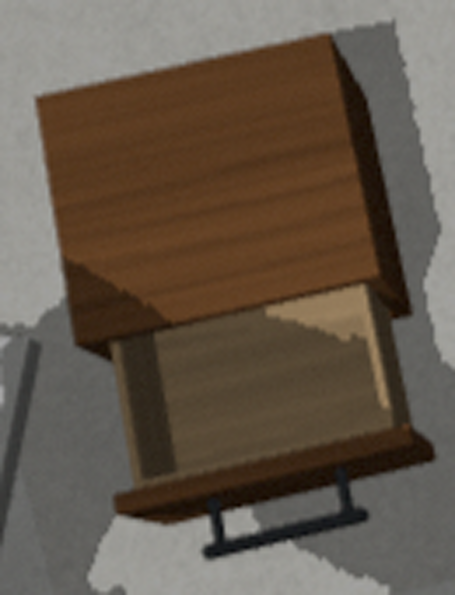

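View pics/drawer2.png

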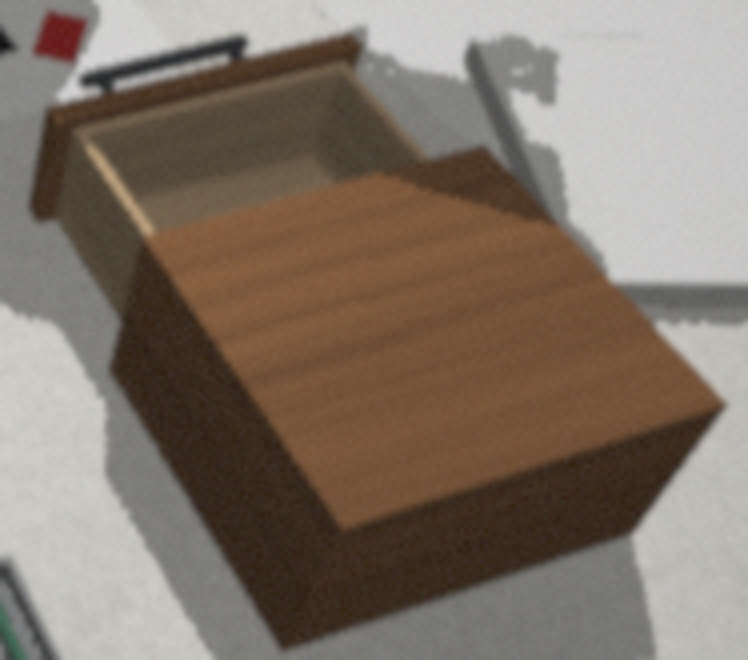

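The crop shows the pale wood stamp with a square base and an upright handle. In the top view the handle's top is at crop (214,227); in the scene view it is at crop (190,113). The drawer is open, its bar handle ends at (208,552) and (366,515) in the drawer crop, and it is empty. Next I compute the positions.

```bash
cat > h.py <<'E'
from station import bot, viewer
import numpy as np, cv2
from scipy.optimize import least_squares
from scipy.spatial.transform import Rotation as Ro
def cam(n):
    c=viewer.camera(n); c['f']=192/np.tan(np.radians(c['fov_y']/2)); return c
def proj(c,X):
    X=np.atleast_2d(X)@np.array(c['R']).T+c['t']
    return np.c_[c['cx']+c['f']*X[:,0]/X[:,2],c['cy']+c['f']*X[:,1]/X[:,2]]
def back(c,uv,z):
    uv=np.atleast_2d(uv); d=np.c_[(uv[:,0]-c['cx'])/c['f'],(uv[:,1]-c['cy'])/c['f'],np.ones(len(uv))]@np.array(c['R'])
    o=-np.array(c['R']).T@c['t']; return o+d*((z-o[2])/d[:,2])[:,None]
def un(p,x0,y0,k): return (np.array(p,float).reshape(-1,2)+.5)/k-.5+[x0,y0]
E
python3 - <<'E'
from h import *
T=cam("top");S=cam("scene")
np.set_printoptions(precision=4,suppress=True)
print("stamp top T",back(T,un([214,227],245,200,8),.07),"S",back(S,un([190,113],215,160,8),.07))
b=back(T,un([[115,247],[222,332],[302,215],[195,140]],245,200,8),.019);print("base",b,b.mean(0),np.linalg.norm(np.diff(b[[0,1,2,3,0]],axis=0),axis=1))
bs=back(S,un([[103,250],[215,322],[292,222]],215,160,8),.019);print("baseS",bs,(bs[0]+bs[2])/2)
print("round",back(T,[[504/1.5,258/1.5]],.07), back(S,[[249/1.5,336/1.5]],.07))
ct=un([[38,98],[330,36],[380,275],[78,347]],60,80,3.5); ht=un([[208,552],[366,515]],60,80,3.5)
cs=un([[722,405],[345,528],[150,237],[487,150]],325,145,4); hs=un([[243,44],[83,80]],325,145,4)
print(back(T,ct,.115),back(S,cs,.115)); 
print(back(T,ht,.077),back(S,hs,.077))
print(np.linalg.norm(np.diff(back(T,ct,.115),axis=0),axis=1),np.linalg.norm(np.diff(back(S,cs,.115),axis=0),axis=1))
def model(p):
    x,y,a,q=p; c,s=np.cos(a),np.sin(a)
    L=np.array([[.151+q,.105,.115],[.151+q,-.105,.115],[-.049+q,-.105,.115],[-.049+q,.105,.115],[-.099,.0525,.077],[-.099,-.0525,.077]])
    return np.c_[x+c*L[:,0]-s*L[:,1],y+s*L[:,0]+c*L[:,1],L[:,2]]
def res(p):
    m=model(p); return np.r_[(proj(T,m)-np.r_[ct,ht]).ravel(),(proj(S,m)-np.r_[cs,hs]).ravel()]
r=least_squares(res,[.45,.3,0.2,.11],loss='soft_l1');print(r.x,np.degrees(r.x[2]));print(res(r.x).reshape(-1,2))
E
```

```text
stamp top T [[ 0.4529 -0.0985  0.07  ]] S [[ 0.4591 -0.0988  0.07  ]]
base [[ 0.4507 -0.0691  0.019 ]
 [ 0.4236 -0.1036  0.019 ]
 [ 0.4614 -0.1297  0.019 ]
 [ 0.4856 -0.0951  0.019 ]] [ 0.4553 -0.0994  0.019 ] [0.0439 0.0459 0.0423 0.0435]
baseS [[ 0.4651 -0.1287  0.019 ]
 [ 0.4985 -0.0952  0.019 ]
 [ 0.4579 -0.0692  0.019 ]] [ 0.4615 -0.099   0.019 ]
round [[ 0.5951 -0.263   0.07  ]] [[ 0.6021 -0.26    0.07  ]]
[[0.7425 0.3974 0.115 ]
 [0.7915 0.1956 0.115 ]
 [0.6154 0.1515 0.115 ]
 [0.5634 0.3528 0.115 ]] [[0.7474 0.3971 0.115 ]
 [0.7979 0.1978 0.115 ]
 [0.6197 0.1556 0.115 ]
 [0.5725 0.3549 0.115 ]]
[[0.428  0.2687 0.077 ]
 [0.454  0.1617 0.077 ]] [[0.4332 0.2691 0.077 ]
 [0.4572 0.1627 0.077 ]]
[0.2077 0.1815 0.208 ] [0.2056 0.1831 0.2049]
[0.5382 0.2402 0.2398 0.0944] 13.742378677587357
[[-0.8935 -3.5056]
 [-0.1419 -3.7404]
 [ 0.849   3.2862]
 [-0.3142  2.4793]
 [ 0.4415 -0.6331]
 [-1.6478 -0.2373]
 [ 2.9135  1.725 ]
 [-0.0094  1.8137]
 [-4.5684 -4.1983]
 [-3.5853 -4.7671]
 [-0.9739 -0.9188]
 [ 0.965  -0.8032]]
```

Run:
```python
from h import *
T=cam("top");S=cam("scene")
np.set_printoptions(precision=4,suppress=True)
ct=un([[38,98],[330,36],[380,275],[78,347]],60,80,3.5); ht=un([[208,552],[366,515]],60,80,3.5)
cs=un([[722,405],[345,528],[150,237],[487,150]],325,145,4); hs=un([[243,44],[83,80]],325,145,4)
def model(p):
    x,y,a,q=p; c,s=np.cos(a),np.sin(a)
    L=np.array([[.136+q,.105,.115],[.136+q,-.105,.115],[-.049+q,-.105,.115],[-.049+q,.105,.115],[-.099,.0525,.077],[-.099,-.0525,.077]])
    return np.c_[x+c*L[:,0]-s*L[:,1],y+s*L[:,0]+c*L[:,1],L[:,2]]
rt=lambda p:(proj(T,model(p))-np.r_[ct,ht]).ravel()
rs=lambda p:(proj(S,model(p))-np.r_[cs,hs]).ravel()
for f in (rt,rs,lambda p:np.r_[rt(p),rs(p)]):
    r=least_squares(f,[.45,.3,0.2,.11],loss='soft_l1');print(r.x,np.degrees(r.x[2]),r.cost)
    print(f(r.x).reshape(-1,2)) if f in(rt,rs) else 0
# IK feasibility over target, tool x down
R=Ro.from_matrix(np.array([[0,0,1.],[0,1,0],[-1,0,0]]).T) 
print(bot.read_qpos(), Ro.from_euler('xyz',bot.read_tool_rot(),degrees=True).as_matrix())
# tool-down: cols x=(0,0,-1), y=(cos,sin,0), z=x×y
for yd in range(-90,90,15):
    a=np.radians(yd); X=np.array([0,0,-1.]);Y=np.array([np.cos(a),np.sin(a),0]);Z=np.cross(X,Y)
    e=Ro.from_matrix(np.c_[X,Y,Z]).as_euler('xyz',degrees=True)
    for P in([.456,-.099,.055+.155],[.54,.24,.3]):
        j=bot.ik(P,e); print(yd,e.round(1),None if j is None else np.round(j,0))
```

```text
[0.537  0.239  0.245  0.1022] 14.037707234722589 1.7246009258724797
[[-0.4995 -0.0532]
 [ 0.3205 -0.7604]
 [ 0.5544  0.5453]
 [-0.4166  0.1038]
 [ 1.1351 -0.0825]
 [-0.9909  0.0897]]
[0.5409 0.2411 0.2438 0.1036] 13.971429589048858 3.923841231493599
[[ 2.1     0.1633]
 [-0.2657  0.4373]
 [-1.5808 -0.0805]
 [-0.1908 -1.3177]
 [-0.5135 -0.2507]
 [ 1.4452  0.0067]]
[0.5382 0.24   0.2441 0.1043] 13.987519953221108 10.68880201589728
[56.9343 15.0797 -2.7732 72.1572 -0.0011 81.1022] [[-0.0001  0.4094  0.9124]
 [-0.0002  0.9124 -0.4094]
 [-1.     -0.0002 -0.    ]]
-90 [180.  90.   0.] [-22.  18. -32.  40.   0. 158.]
-90 [180.  90.   0.] [  16.   24.   -5.   60.    0. -164.]
-75 [165.  90.   0.] [-22.  18. -32.  40.   0. 143.]
-75 [165.  90.   0.] [  16.   24.   -5.   60.    0. -179.]
-60 [150.  90.   0.] [-22.  18. -32.  40.   0. 128.]
-60 [150.  90.   0.] [ 16.  24.  -5.  60.   0. 166.]
-45 [135.  90.   0.] [-22.  18. -32.  40.   0. 113.]
-45 [135.  90.   0.] [ 16.  24.  -5.  60.   0. 151.]
-30 [120.  90.   0.] [-22.  18. -32.  40.   0.  98.]
-30 [120.  90.   0.] [ 16.  24.  -5.  60.   0. 136.]
-15 [105.  90.   0.] [-22.  18. -32.  40.   0.  83.]
-15 [105.  90.   0.] [ 16.  24.  -5.  60.   0. 121.]
0 [90. 90.  0.] [-22.  18. -32.  40.   0.  68.]
0 [90. 90.  0.] [ 16.  24.  -5.  60.   0. 106.]
15 [75. 90.  0.] [-22.  18. -32.  40.   0.  53.]
15 [75. 90.  0.] [16. 24. -5. 60.  0. 91.]
30 [60. 90.  0.] [-22.  18. -32.  40.   0.  38.]
30 [60. 90.  0.] [16. 24. -5. 60.  0. 76.]
45 [45. 90.  0.] [-22.  18. -32.  40.   0.  23.]
45 [45. 90.  0.] [16. 24. -5. 60.  0. 61.]
60 [30. 90.  0.] [-22.  18. -32.  40.   0.   8.]
60 [30. 90.  0.] [16. 24. -5. 60.  0. 46.]
75 [15. 90.  0.] [-22.  18. -32.  40.   0.  -7.]
75 [15. 90.  0.] [16. 24. -5. 60.  0. 31.]<sys>:0: UserWarning: Gimbal lock detected. Setting third angle to zero since it is not possible to uniquely determine all angles.
```

```bash
cat >> h.py <<'E'
import warnings; warnings.filterwarnings("ignore")
def down(yd):
    a=np.radians(yd); X=np.array([0,0,-1.]);Y=np.array([np.cos(a),np.sin(a),0])
    return Ro.from_matrix(np.c_[X,Y,np.cross(X,Y)]).as_euler('xyz',degrees=True)
E
python3 - <<'E'
from h import *
bot.movep([.457,-.099,.40],down(52))
bot.movel([.457,-.099,.053+.155+.06])
print(bot.read_time_s(),bot.read_ee_pos(),bot.read_qpos())
T=cam("top");S=cam("scene")
def cr(im,x,y,w,h,k): return cv2.resize(im[y:y+h,x:x+w],None,fx=k,fy=k,interpolation=cv2.INTER_CUBIC)
cv2.imwrite("pics/pre.png",np.hstack([cr(T["pixels"],220,150,100,130,4),cr(S["pixels"],190,100,98,130,4)])[:,:,::-1])
E
```

```text
3.675 [ 0.45726334 -0.09898822  0.26864004] [-2.22097524e+01  1.46309024e+01 -2.59887612e+01  4.93243523e+01
  4.52310471e-04  1.57784583e+01]
```

View pics/pre.png

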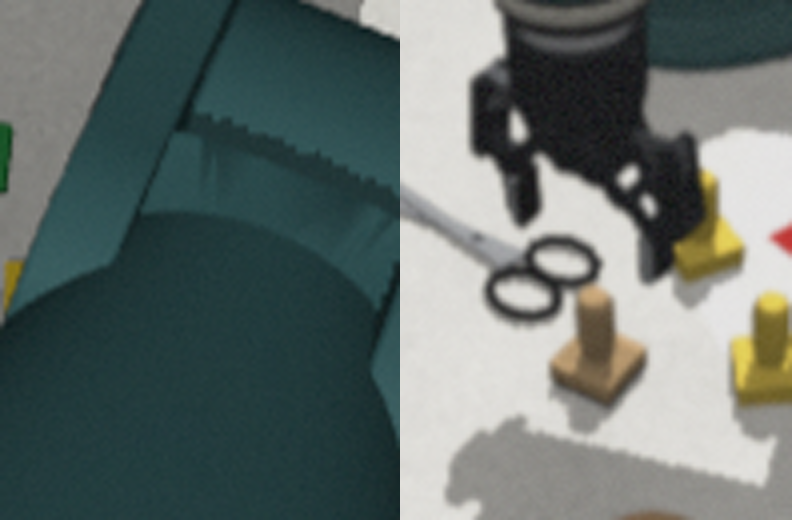

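The scene view shows the open fingers above the stamp, with tips at (527,222) and (655,278) and the handle top at (596,293). The top view is blocked by the arm. I'll use the known tool position to check the scene camera's offset.

Run:
```python
from h import *
S=cam("scene")
m=un([191,250],190,100,4)
for z in(.1086,.1136,.1036): print(z,proj(S,[.4573,-.099,z]),m,back(S,m,z))
print(back(S,un([196,296],190,100,4),.07))
```

```text
0.1086 [[237.40594281 161.28445722]] [[237.375 162.125]] [[ 0.46023655 -0.09918076  0.1086    ]]
0.1136 [[237.29734766 159.69320334]] [[237.375 162.125]] [[ 0.46579731 -0.09913049  0.1136    ]]
0.1036 [[237.51370557 162.86351408]] [[237.375 162.125]] [[ 0.45467579 -0.09923103  0.1036    ]]
[[ 0.45898265 -0.09807716  0.07      ]]
```

The scene camera reads about 3 mm high in x, so the stamp is at about (0.456, -0.099). Grasping.

Run:
```python
from h import *
bot.movel([.456,-.099,.053+.155],vel=.1)
print(bot.read_contact_force())
bot.gripper_close(40)
print(bot.read_gripper_width(),bot.read_contact_force())
bot.movel([.456,-.099,.053+.155+.17],vel=.15)
print(bot.read_time_s(),bot.read_gripper_width(),bot.read_contact_force())
S=cam("scene")
def cr(im,x,y,w,h,k): return cv2.resize(im[y:y+h,x:x+w],None,fx=k,fy=k,interpolation=cv2.INTER_CUBIC)
cv2.imwrite("pics/held.png",cr(S["pixels"],170,40,140,170,3.5)[:,:,::-1])
```

```text
[ 0.60555571  0.12917639 -0.06133806]
0.023146729606157723 [-1.23391221  0.9889167   4.60737149]
6.45 0.022804161632876015 [-0.26565826 -0.23673638 -0.0958664 ]
```

View pics/held.png

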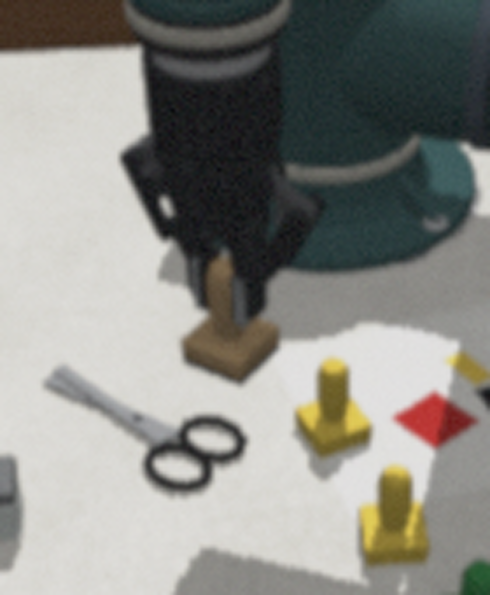

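The stamp is held: its handle top is at about (220,262) and its base at (230,345). It may be leaning slightly, so I'll compare it with a projected vertical.

Run:
```python
from h import *
S=cam("scene")
c=[.4565,-.099]; zb=.17
P=[];
for z in (zb,zb+.019): 
    for k in range(4):
        a=np.radians(52+45+90*k); P.append([c[0]+.0325*np.cos(a),c[1]+.0325*np.sin(a),z])
P+= [[*c,zb+.07],[*c,zb+.019]]
p=proj(S,P)
x0,y0,k=190,85,8
im=cv2.resize(S["pixels"][y0:y0+72,x0:x0+80],None,fx=k,fy=k,interpolation=cv2.INTER_CUBIC)[:,:,::-1].copy()
im2=im.copy()
for q in p: cv2.circle(im2,tuple(((q-[x0,y0]+.5)*k-.5).astype(int)),3,(0,0,255),1)
cv2.imwrite("pics/held2.png",im2)
```

```text
(no output)
```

View pics/held2.png

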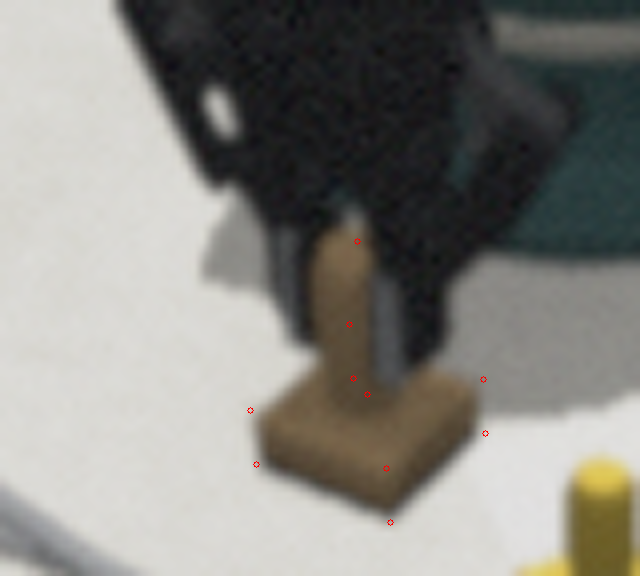

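The lean is only about 1.5°, so it doesn't matter. Moving above the drawer.

Run:
```python
from h import *
bot.movep([.543,.241,.40],down(104))
bot.movel([.543,.241,.30])
print(bot.read_time_s(),bot.read_ee_pos(),bot.read_gripper_width(),bot.read_contact_force())
T=cam("top");S=cam("scene")
def cr(im,x,y,w,h,k): return cv2.resize(im[y:y+h,x:x+w],None,fx=k,fy=k,interpolation=cv2.INTER_CUBIC)
cv2.imwrite("pics/hov.png",cr(S["pixels"],320,80,190,140,4)[:,:,::-1])
```

```text
8.6917 [0.54332227 0.2407059  0.30085496] 0.022859104769755393 [-0.00623377 -0.75714414 -0.39542051]
```

View pics/hov.png

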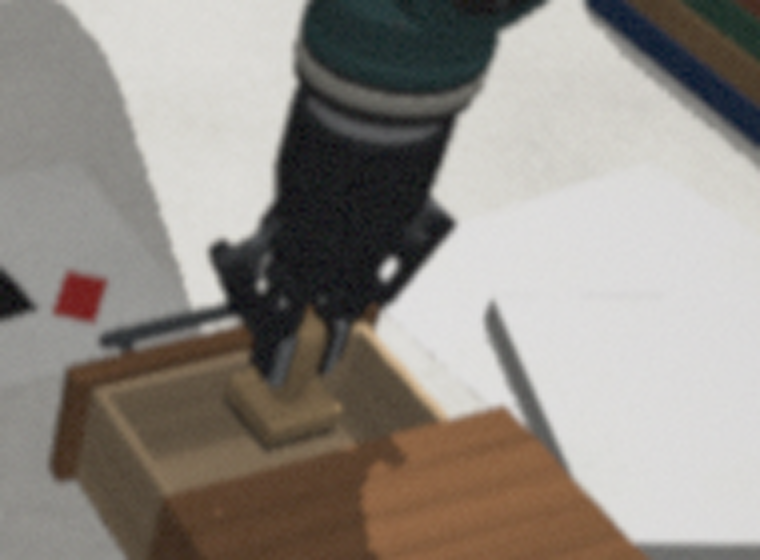

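The stamp sits over the middle of the drawer opening with its base at (285,400), aligned with the drawer walls. Lowering it now.

Run:
```python
from h import *
bot.movel([.543,.241,.240],vel=.08)
f0=bot.read_contact_force(); z=.240
while z>.2265:
    z-=.0015; bot.movel([.543,.241,z],vel=.03); f=bot.read_contact_force(); print(round(z,4),bot.read_ee_pos()[2].round(4),f.round(2))
    if f[2]-f0[2]>2.5: break
print(bot.read_time_s(),bot.read_gripper_width())
S=cam("scene")
def cr(im,x,y,w,h,k): return cv2.resize(im[y:y+h,x:x+w],None,fx=k,fy=k,interpolation=cv2.INTER_CUBIC)
cv2.imwrite("pics/low.png",cr(S["pixels"],320,80,190,140,4)[:,:,::-1])
```

```text
0.2385 0.2387 [-0.22 -0.11 -0.03]
0.237 0.2369 [ 0.02  0.38 -1.48]
0.2355 0.2354 [ 0.9  -0.81 -1.15]
0.234 0.2339 [-1.16 -0.2  -0.84]
0.2325 0.2324 [-0.17  0.34 -1.09]
0.231 0.2309 [ 0.58 -0.13 -1.28]
0.2295 0.2302 [0.92 0.99 6.54]
11.4417 0.022992420720120508
```

View pics/low.png

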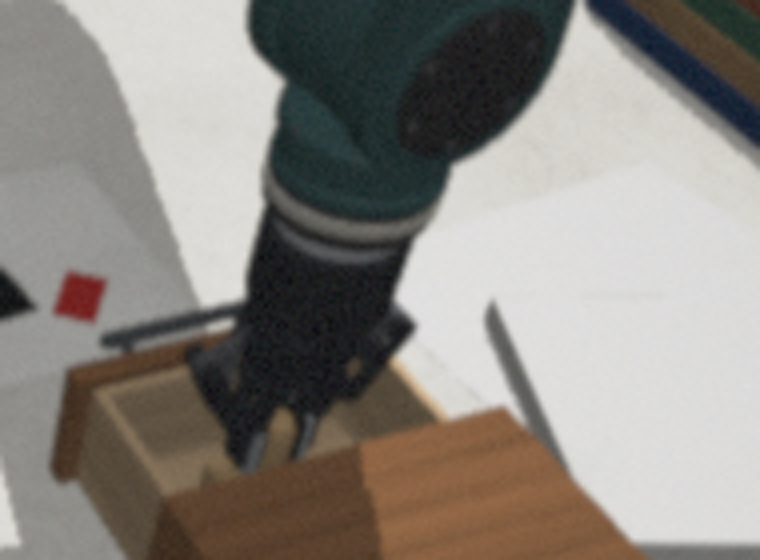

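Contact came at TCP z 0.230, which matches the floor at 22 mm, and the stamp is on it. Next I release, back up and look.

Run:
```python
from h import *
bot.ungrasp(); bot.dwell(.3)
print(bot.read_gripper_width(),bot.read_contact_force())
bot.movel([.543,.241,.36],vel=.12); bot.dwell(.2)
bot.movep([.38,.10,.36],down(14))
print(bot.read_time_s())
T=cam("top");S=cam("scene")
def cr(im,x,y,w,h,k): return cv2.resize(im[y:y+h,x:x+w],None,fx=k,fy=k,interpolation=cv2.INTER_CUBIC)
cv2.imwrite("pics/rel.png",np.hstack([cr(T["pixels"],60,80,120,170,3.3),cr(S["pixels"],325,120,120,170,3.3)])[:,:,::-1])
```

```text
0.0854370611517881 [-0.7793347  -0.22020244  0.10087584]
15.0833
```

View pics/rel.png

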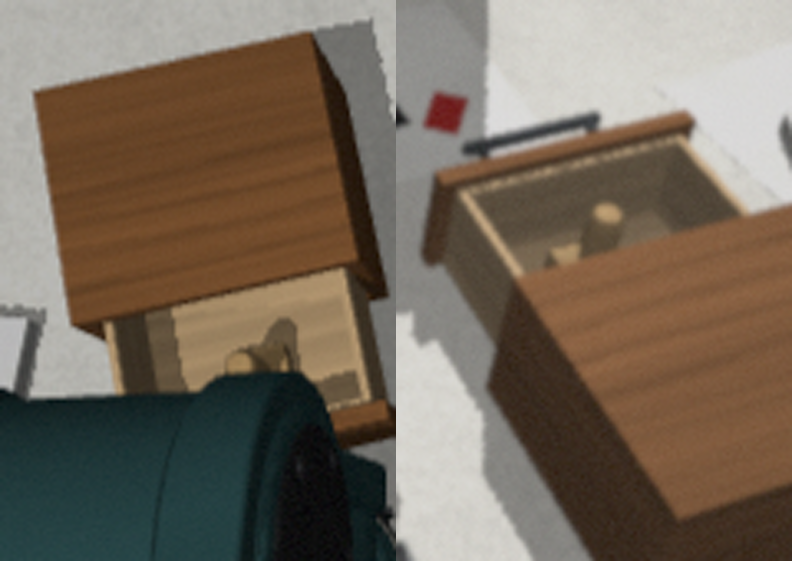

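The handle shows at (605,213), but the chest hides the base in the scene view and the arm hides it in the top view. I'll move aside for a clear look before pushing.

Run:
```python
from h import *
bot.movep([.33,-.02,.36],down(14))
print(bot.read_time_s())
T=cam("top");S=cam("scene")
a=np.radians(14); 
def W(x,y,z): return [.538+np.cos(a)*x-np.sin(a)*y,.240+np.sin(a)*x+np.cos(a)*y,.022+z]
P=[W(.005+i*.023,j*.023,z) for z in(0,.019) for i in(-1,1) for j in(-1,1)]+[W(.005,0,.07)]
def cr(c,x,y,w,h,k):
    im=cv2.resize(c["pixels"][y:y+h,x:x+w],None,fx=k,fy=k,interpolation=cv2.INTER_CUBIC)[:,:,::-1].copy(); 
    for q in proj(c,P): cv2.circle(im,tuple(((q-[x,y]+.5)*k-.5).astype(int)),2,(0,0,255),1)
    return im
cv2.imwrite("pics/rel2.png",np.hstack([cr(T,90,155,100,100,4),cr(S,335,140,100,100,4)]))
```

```text
15.8083
```

View pics/rel2.png

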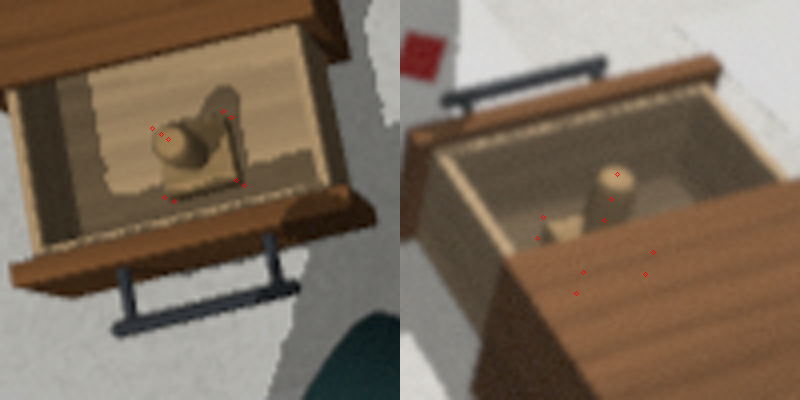

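The stamp stands upright in the drawer: the projected base corners and handle top match the picture. Now I close the fingers and push on the bar handle at mid-width.

Run:
```python
from h import *
a=np.radians(14)
def W(x,z,y=0): return [.538+np.cos(a)*x-np.sin(a)*y,.240+np.sin(a)*x+np.cos(a)*y,z]
bot.gripper_close(40)
bot.movep(W(-.145,.36),down(104)); bot.movel(W(-.145,.225),vel=.15)
bot.dwell(.1); f0=bot.read_contact_force(); d=np.array([np.cos(a),np.sin(a),0])
x=-.120
bot.movel(W(x,.225),vel=.05); print(bot.read_time_s(),f0.round(2),bot.read_contact_force()@d)
bot.movel(W(-.105,.225),vel=.03); print(bot.read_contact_force()@d)
bot.movel(W(-.025,.225),vel=.05); print(bot.read_time_s(),bot.read_contact_force()@d,bot.read_ee_pos())
x=-.025
while x<0.0:
    x+=.002; bot.movel(W(x,.225),vel=.03); f=(bot.read_contact_force()-f0)@d; print(round(x,4),f.round(2))
    if f<-12: break
print(bot.read_time_s(),bot.read_ee_pos())
T=cam("top");S=cam("scene")
def cr(im,x,y,w,h,k): return cv2.resize(im[y:y+h,x:x+w],None,fx=k,fy=k,interpolation=cv2.INTER_CUBIC)
cv2.imwrite("pics/push.png",np.hstack([cr(T["pixels"],60,80,120,170,3.3),cr(S["pixels"],325,120,120,170,3.3)])[:,:,::-1])
```

```text
19.425 [-0.5  0.3 -0.2] -0.362538159772446
-0.9686424073493654
21.825 -0.8581850929915334 [0.51366248 0.23391995 0.22507535]
-0.023 0.31
-0.021 1.15
-0.019 0.51
-0.017 0.4
-0.015 -0.56
-0.013 0.3
-0.011 0.7
-0.009 -6.45
-0.007 -16.31
24.075 [0.52917821 0.23785514 0.22446171]
```

View pics/push.png

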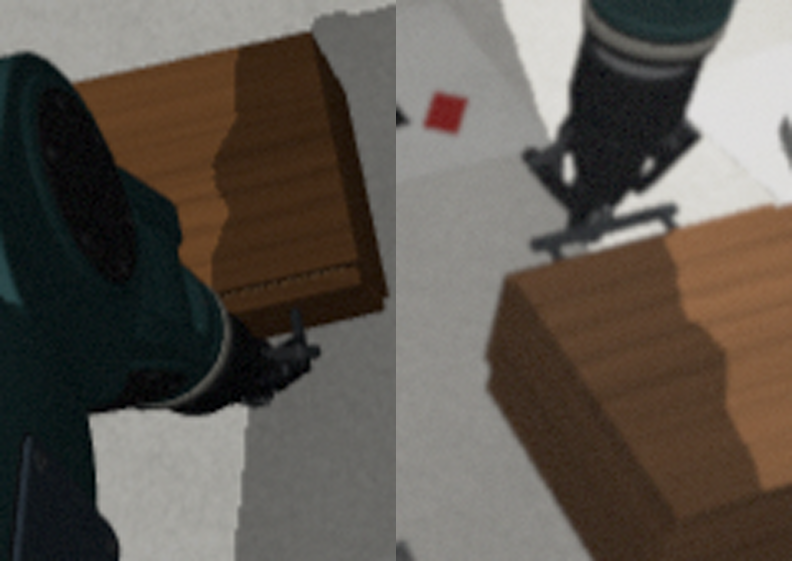

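The drawer ran smoothly and hit its stop at -9 mm, against about -11.5 mm predicted. The front now sits flush with the chest. I'll back off and take a final look.

Run:
```python
from h import *
a=np.radians(14)
def W(x,z): return [.538+np.cos(a)*x,.240+np.sin(a)*x,z]
bot.movel(W(-.06,.225),vel=.08); bot.movel(W(-.06,.38),vel=.15)
bot.movep([.33,-.02,.38],down(14)); bot.dwell(.3)
print(bot.read_time_s(),bot.read_contact_force())
T=cam("top");S=cam("scene")
def Wq(q): 
    return [[*W(0,0)[:2],0] for _ in [0]]
P=[]
for y in(-.0525,.0525):
    x=-.099+.104; P.append([.538+np.cos(a)*x-np.sin(a)*y,.240+np.sin(a)*x+np.cos(a)*y,.077])
im=T["pixels"][:,:,::-1].copy()
x0,y0,k=60,80,3.3
b=cv2.resize(im[y0:y0+170,x0:x0+120],None,fx=k,fy=k,interpolation=cv2.INTER_CUBIC)
for q in proj(T,P): cv2.circle(b,tuple(((q-[x0,y0]+.5)*k-.5).astype(int)),3,(0,0,255),1)
cv2.imwrite("pics/fin.png",np.hstack([b,cv2.resize(S["pixels"][130:300,140:280,::-1],(392,561))]))
```

```text
27.575 [ 0.20764093 -0.0475034  -0.37338187]
```

View pics/fin.png

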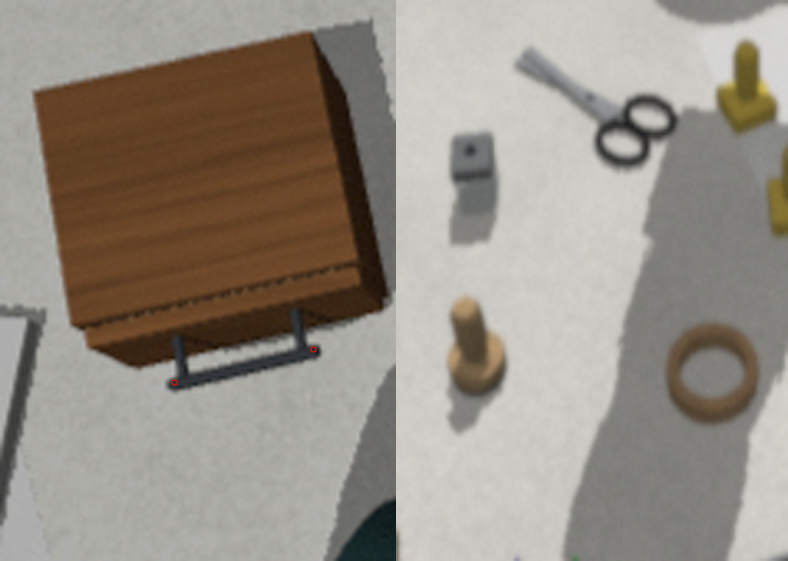

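The bar handle ends at (175,383) and (313,350), exactly where the shut drawer predicts. The round stamp still stands untouched at (475,350). Handing in.

```bash
python3 -c "
from station import bot
print(bot.close_job())"
```

```text
the job is handed in; nothing more can be done
None
```

I stood the square-base stamp upright in the open drawer, let go of it, pushed the drawer shut by its bar handle, backed away and handed the job in at about 28 s. Handing in gave no verdict.

- **Stamp in the drawer:** After release, the pictures from both cameras matched the projected upright stamp, at about 5 mm in x and mid-width in the drawer. I could not see it after the drawer closed. The push stayed at about 1 N until the end stop.
- **Drawer:** It reached its stop with a push of about 16 N. In the last picture the bar handle lay exactly where a shut drawer predicts.
- **Other items:** The round stamp still stood in place, and the yellow stamps in the last crop looked undisturbed. I did not look at the green one again. The gripper was clear of everything.
- **Disagreement:** The two cameras differed by about 5 mm in x. I used the average, and checking against the known gripper position supported it.

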